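# Latch the filter lid of a nail-table dust extractor

### The job

Close the lavender filter lid of the white dust extractor with its toggle latch: tip the lever forward, press the yellow tab down until the hook bar catches under the nose of the keeper on the lid, then swing the lever over and press it fully down so that the lid is pulled tight, and let go. Work by feel: never push on the machine with more than about 30 N (3 kg), and leave the jar, the bottle and the caddy where they stand.

Things in the scene. Friction and masses are not known exactly. Their poses are not given: they have to be found in the camera images.
- unit: White desktop dust extractor, fixed: box 220 deep (its x) x 260 wide (its y) x 100 mm high. Origin on the table, straight below the latch lever's pivot; x points away from the lid, z up. Box spans x -55..+165, y -130..+130 mm; flat deck on top at z 100. The lavender lid covers its -x side (roughly facing the robot); the latch lies along x in the middle (y 0).
- pivot (a point): Centre of the lever's pivot pin (pin along the unit's y), 110 mm above the table, 10 mm above the deck; axes as the unit's. The lever swings about it in the unit's x-z plane. The bail hangs on the lever 14 mm from this pin.
- lever (a joint): Lever angle, rad: 0 = fully down, flat along the deck, pointing to the unit's +x (closed, hard stop); 1.57 upright; 2.1 = tipped fully forward to the lid, hard stop (open). Starts at 1.2 to 1.6 and stays where left (0.06 N m friction). With the bail hooked, swinging it down needs up to about 8 N at the grip; near the end it goes over centre and stays down by itself.
- lever_grip (a point): Middle of the lever's black grip, on the lever's mid-plane, 45 mm from the pivot. The lever is a steel bar 16 wide x 5 thick reaching 58 mm from the pivot; the grip (30 to 60 mm from the pivot) is 24 wide, 4 mm proud of the mid-plane on the face that is on top when closed, 8 mm on the other face.
- bar (a point): Middle of the bail's hook bar: steel cross bar 5 mm thick, 37 mm long along the unit's y, 75 mm from the bail's hinge on the lever. The bail swings freely and starts with its bar lying loose on top of the keeper, not hooked. With the latch closed the bar is at x -61, z about 107 (+-5) mm in the unit's frame.
- tab (a point): Centre of the top face of the yellow finger tab, 32 (x) x 30 (y) x 3 mm, sticking out beyond the hook bar, away from the lever; this point is 20.5 mm beyond the bar. With the lever fully forward, pressing straight down here slides the bar down the keeper's slope, forces the lid in about 3 mm (3 to 8 N, with a drop as it snaps), passes below the nose, then stops hard on the ledge.
- lid (a joint): Lid angle in rad about its bottom edge (15 mm above the table, 55 mm towards -x from the pivot): 0 = tight shut, positive = its top leans out from the box. A sprung seal holds it ajar at about 0.14 (13 mm at the top) and pushes it out with about 26 N at the keeper when shut. If the bar is not hooked, the lever goes down without pulling the lid in.
- lid_top (a point): Middle of the lid's top edge, 95 mm high when shut (lid 250 wide, 12 thick). On it stands the steel keeper, 20 mm wide, roof-shaped; its outer slope ends in a 7 mm deep nose under which the bar must catch, with a ledge 8.5 mm lower. An adjuster sets the keeper's height, not measured: nose underside 112 +-5, ledge 103.5 +-5 mm above the table with the lid shut.
- jar: Bystander: white jar with pink cap, 42 mm across, 36 mm high, standing on the deck's far corner. Origin at the middle of its foot.
- polish: Bystander: small pink bottle with black cap, 32 mm across, 85 mm high, on the table at the unit's +y side. Origin at the middle of its foot.
- caddy: Bystander: lavender open caddy 80 x 140 x 60 mm with files and combs, on the table at the unit's -y side. Origin at the middle of its underside.

How it is judged:
At the end, for the whole second after the job is handed in: The lever lies fully down (within 0.08 rad) by itself, the lid is pulled tight (within 0.03 rad, about 3 mm at its top), and the hook bar is caught under the keeper's nose (less than 23 mm above the lid's top edge, measured along the lid) (value of joint lever below 0.08 rad and value of joint lid between -0.03 and 0.03 rad and contact force between each of the fingers, the arm and unit below 0.1 N and velocity of joint lever below 0.05 rad/s and z of bar in the frame of lid_top below 0.023 m); the robot touches nothing.
It fails at once if the robot pushes on the machine, its lid or its latch with more than 32 N (contact force between any of the fingers, the arm and unit above 32 N).
It fails at once if the jar, the bottle or the caddy is shifted by more than 20 mm (distance of any of jar, polish, caddy from where it was at the start of the episode above 0.02 m).
It fails at once if the jar or the bottle is tipped (angle between any of jar, polish's own z axis and vertical above 0.4 rad).
It also fails if it takes over 69 s, if anything falls off the work surface, if the arm or the gripper's body presses on something with over 40 N, if the wrist force passes 120 N, or if a joint passes its speed limit or range.

### The arm

A 7-joint arm with a two-finger parallel gripper is mounted at the origin on the work surface. World frame = base frame: x ahead of the robot, y to its left, z up, the work surface at z = 0. Lengths are in m, angles in rad, forces in N, time in s.
With the tool pointing down it reaches from about 0.425 to 0.875 m from the base axis. Payload 4.7 kg.
Tool frame: the origin (TCP) lies midway between the tips of the shut fingers; the grasp point (between the pads) lies 19 mm behind it; z points along the fingers, x is the direction in which the jaws open and shut, and the axes are right-handed (so a half turn about z gives the same grasp; the last joint's range is limited). The gripper opens to 87 mm and grips with 3 to 60 N. Pads are 19 mm wide; open, the fingers measure 117 mm over their backs; the gripper's body (75 mm by 190 mm) begins 51 mm behind the grasp point.
Start: joints at [-1.16, 0.321, -0.07, 1.45, 0.023, 1.371, -0.057], TCP at [0.251, 0.6, 0.223] pointing down, gripper open.
Joint ranges: [-2.86, 2.86], [-0.3, 2.09], [-1.38, 1.24], [0.06, 2.45], [-1.56, 4.7], [0.09, 2.05], [-2.69, 2.69]. Speed limits (rad/s): [2.57, 2.57, 3.14, 3.14, 3.14, 3.14, 3.14].

### API

Orientations are given as a rotation vector (axis times angle).
In Python, from bench import get_state, eyes, ticket gives the robot as it stands.
- The arm moves only by the tool carry_out, never from a script. Its argument "motion" is a list of rows, each a list of 2 entries, a list of its own where there are three numbers: the shift along the world's x, y, z in m, then the turn about the world's z in rad. A call has 1 to 20 rows; each row is the pose to reach, as a shift and turn from the pose commanded when the call began; what a row does not reach only later rows make up. A row lasts 1/10 s, in which the tool goes at most 50 mm and 8.59 degrees, less where a joint would pass 70% of its speed; a pose out of reach is approached as far as the arm can. A call with a gripper value outside its range is refused whole. "grip" is the gripper command: -1 is fully open, 1 is shut, values between are in proportion, set as the call begins (left out, the last holds). The fingers move at their own pace and stop on an object; "squeeze" is the grip in N (left out, the last holds). Time passes only in rows, so rows that repeat a pose let the fingers close. It gives the time, the measured TCP pose, the force and the opening at its end, in the units of the state.
- get_state(): the state, without advancing time (a new reading comes with each control period).
- eyes.get_image(name): name is "side" or "top" or "wrist"; returns a dict with "pixels" (420x560x3 uint8, blue, green, red), "mtx" (3x3 intrinsics, pixels), "extrinsics" (4x4, takes a point from camera to world coordinates). Camera axes: x right, y down, z forward; pixel columns grow to the right and rows downward; lengths in m; the calibration is good to about 2 mm. A picture is of the moment at which its call begins. There is no depth.
- ticket.close_job(): hands the job in, once; it reports no verdict.
The state is a dict: "time": time; "joint_positions": joint angles; "qd": joint speeds; "joint_torque": joint torques, N m; "position": TCP position; "tool_rot": TCP orientation; "ft_force": force on the tool from outside, world axes, zero at the start; "torque": the same for the moment, N m; "grip_width": opening from 0.0 (shut) to 1.0 (fully open).
Only numpy, scipy, OpenCV 4.12 (cv2) and the standard library are available. Lean on these libraries where they do the work, as an engineer would, in place of code of your own. Each camera call takes 0.05 s, during which the arm holds its last target. There are 200 camera calls.

## Working session

There is one attempt and no reset: what is moved stays moved. The work goes in short steps, Python scripts to look and compute and a tool call to move; the robot and the scene stay as the last step left them, time stands still between calls to the robot, and variables do not carry over. Pictures are saved under pics/ and viewed, about 8 in all and at most 12, crops included, and the job is handed in when it is done.

Besides the shell and the picture viewer there is one more tool, called after ">>>" as name(argument=value, ...) on one line, values as JSON. carry_out: Moves the arm, as the interface text tells. Its arguments: {"type":"object","properties":{"motion":{"type":"array","items":{"type":"array"}},"grip":{"type":"number"},"squeeze":{"type":"number"}},"required":["motion"]}

```bash
mkdir -p pics; ls; python3 - <<'E'
from bench import get_state, eyes
import cv2, numpy as np
s=get_state(); print(s)
ims=[]
for n in ("side","top"):
    d=eyes.get_image(n); cv2.imwrite(f"pics/{n}0.png",d["pixels"]); np.savez(f"pics/{n}0.npz",K=d["mtx"],T=d["extrinsics"]); print(n,d["mtx"],d["extrinsics"])
E
```

```text
pics
{'time': 0.0, 'joint_positions': array([-1.1599034 ,  0.32182865, -0.07007907,  1.45167134,  0.02261161,
        1.37078062, -0.05692907]), 'qd': array([ 0.0008297 ,  0.00034709,  0.00067754,  0.00074068, -0.00046342,
        0.00083041,  0.00105409]), 'joint_torque': array([-2.05126685e-05, -4.91289961e+01, -4.03777175e-01, -3.12537432e+01,
       -6.38970709e-02,  4.34494636e-02,  1.78511141e-04]), 'position': array([0.25104223, 0.59897169, 0.22145963]), 'tool_rot': array([ 2.61475488e+00,  1.73938906e+00, -2.38506952e-03]), 'ft_force': array([ 0.28888391, -0.44688118, -0.15466979]), 'torque': array([-0.00015247, -0.04755361, -0.03431165]), 'grip_width': 1.0006921776536413}
side [[388.07991328   0.         282.05765652]
 [  0.         388.07991328 213.6188572 ]
 [  0.           0.           1.        ]] [[-0.9890856  -0.06088343  0.13417483  0.52812151]
 [-0.14617411  0.51989248 -0.84163231  0.70444042]
 [-0.01851503 -0.85205928 -0.52311775  0.50822012]
 [ 0.          0.          0.          1.        ]]
top [[450.98500769   0.         277.70984418]
 [  0.         450.98500769 215.35957931]
 [  0.           0.           1.        ]] [[-0.0116838  -0.98110896  0.19310281  0.44016065]
 [-0.99981106  0.01446276  0.01298761  0.03974421]
 [-0.01553506 -0.19291458 -0.98109257  1.14563975]
 [ 0.          0.          0.          1.        ]]
```

View pics/side0.png

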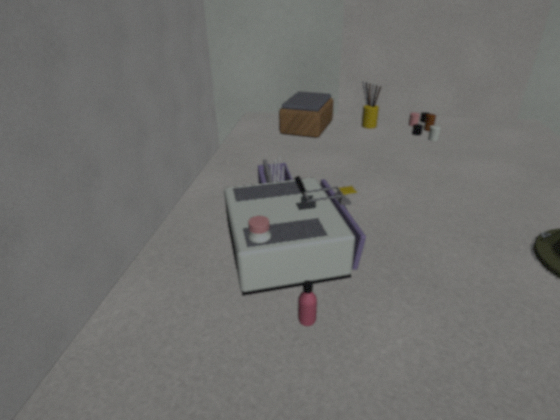

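View pics/top0.png

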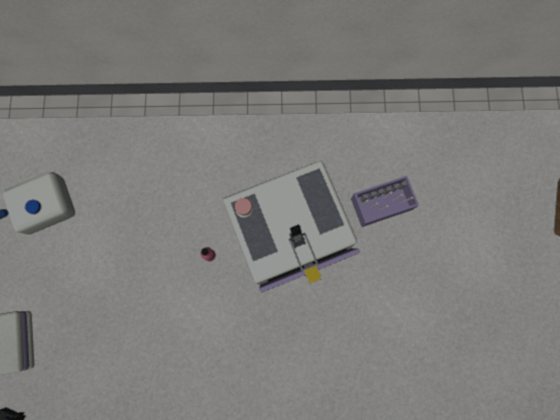

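The side view shows the unit with its latch at about (320,195) and the yellow tab at (347,190). In the top view the deck corners are near (225,198), (322,163), (355,240) and (257,283). The lever is at (297,232) and the tab at (313,274). The jar is on the far +y corner, the bottle on the left, and the caddy on the right.

```bash
cat > h.py <<'E'
import numpy as np, cv2
def ray(d,u,v):
    K,T=d["K"],d["T"]; r=T[:3,:3]@np.linalg.solve(K,[u,v,1]); return T[:3,3],r/np.linalg.norm(r)
def plane(d,u,v,z):
    o,r=ray(d,u,v); return o+r*(z-o[2])/r[2]
def tri(d1,p1,d2,p2):
    A=np.zeros((3,3));b=np.zeros(3);L=[]
    for d,p in((d1,p1),(d2,p2)):
        o,r=ray(d,*p);M=np.eye(3)-np.outer(r,r);A+=M;b+=M@o;L.append((o,M))
    X=np.linalg.solve(A,b);return X,[np.linalg.norm(M@(X-o)) for o,M in L]
def proj(d,X):
    q=np.linalg.inv(d["T"])@np.r_[X,1];q=d["K"]@q[:3];return q[:2]/q[2]
def load(n,k=0): return cv2.imread(f"pics/{n}{k}.png"),np.load(f"pics/{n}{k}.npz")
def yellow(im,roi):
    x,y,w,h=roi; hs=cv2.cvtColor(im,cv2.COLOR_BGR2HSV)
    m=cv2.inRange(hs,(18,120,60),(35,255,255)); z=np.zeros_like(m); z[y:y+h,x:x+w]=m[y:y+h,x:x+w]
    M=cv2.moments(z,True); return (M["m10"]/M["m00"],M["m01"]/M["m00"]),M["m00"]
E
python3 - <<'E'
from h import *
t,dt=load("top"); s,ds=load("side")
yt,a=yellow(t,(290,250,50,50)); ys,b=yellow(s,(330,175,40,30)); print(yt,a,ys,b)
print("tab",tri(dt,yt,ds,ys))
hs=cv2.cvtColor(t,cv2.COLOR_BGR2HSV)
roi=hs[150:300,210:365]
m=(cv2.inRange(t,(120,120,120),(255,255,255))); z=np.zeros_like(m); z[150:300,215:362]=m[150:300,215:362]
print(np.median(t[300:330,200:350],axis=(0,1)),t[190,290],t[250,280])
hsz=cv2.inRange(hs,(110,40,30),(160,255,255)); zz=np.zeros_like(m); zz[240:300,250:365]=hsz[240:300,250:365]
p=np.argwhere(zz)[:,::-1].astype(np.float32); r=cv2.minAreaRect(p); print("lid",r,[plane(dt,*c,0.095)[:2].round(4) for c in cv2.boxPoints(r)])
big=cv2.resize(t[150:300,210:365],None,fx=5,fy=5,interpolation=cv2.INTER_CUBIC); big=cv2.convertScaleAbs(big,alpha=1.4)
cv2.imwrite("pics/topcrop.png",big[:600])
c=cv2.resize(s[160:300,215:375],None,fx=4.2,fy=4.2,interpolation=cv2.INTER_CUBIC);cv2.imwrite("pics/sidecrop.png",cv2.convertScaleAbs(c,alpha=1.5))
E
```

```text
(312.34730538922156, 273.94011976047904) 167.0 (347.17857142857144, 189.9047619047619) 84.0
tab (array([ 0.50560638, -0.02303545,  0.12409493]), [np.float64(0.00023194321233498477), np.float64(0.0002319432123352729)])
[129. 131. 132.] [148 152 149] [150 152 149]
lid ((308.4827880859375, 268.7068786621094), (6.870728492736816, 105.84634399414062), 68.19859313964844) [array([0.4836, 0.1009]), array([ 0.5716, -0.1293]), array([ 0.5566, -0.1345]), array([0.469, 0.095])]
```

```bash
python3 -c "
import cv2,numpy as np
a=cv2.imread('pics/topcrop.png');a=cv2.resize(a,(400,310)) if 0 else a[:600,:]
b=cv2.imread('pics/sidecrop.png');print(a.shape,b.shape)"
```

```text
(600, 775, 3) (588, 672, 3)
```

View pics/topcrop.png

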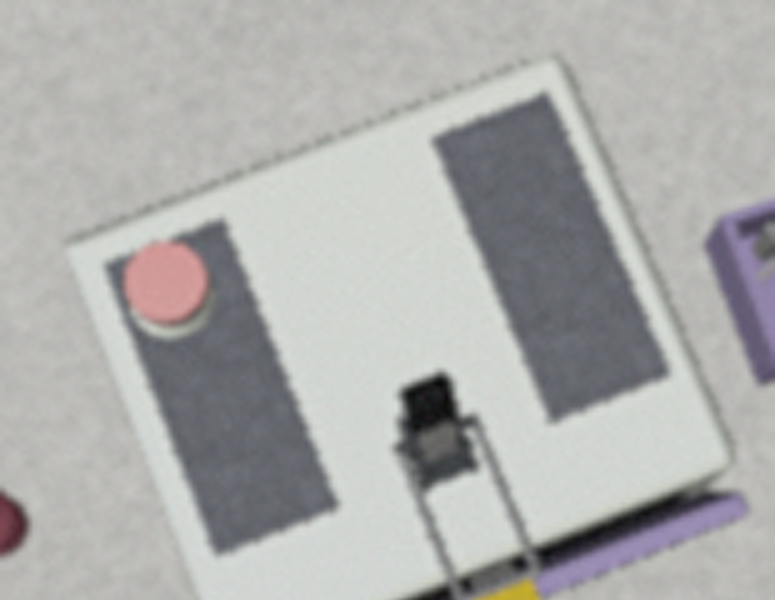

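View pics/sidecrop.png

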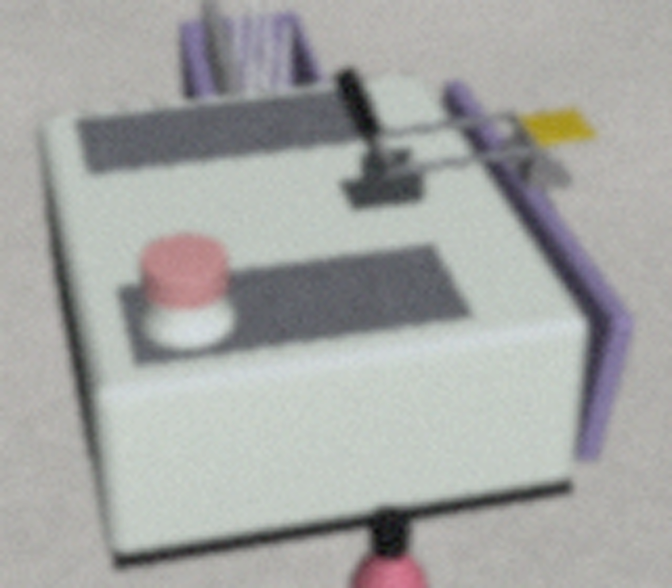

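The crops show the lever upright-ish with its black grip: the top end is at side-crop (347,75) and its base near (380,185). The bail reaches over the keeper to the yellow tab. I'll use the deck corners to get the unit's frame.

```bash
python3 - <<'E'
from h import *
t,dt=load("top"); s,ds=load("side")
hs=cv2.cvtColor(t,cv2.COLOR_BGR2HSV)
# deck corners by crop px
C={k:plane(dt,210+u/5,150+v/5,0.1)[:2] for k,(u,v) in dict(fl=(68,243),fr=(560,55),nr=(735,460)).items()}
print(C, np.linalg.norm(C['fl']-C['fr']),np.linalg.norm(C['nr']-C['fr']))
yv=C['fl']-C['fr']; xv=C['fr']-C['nr']; print(np.degrees(np.arctan2(-yv[0],yv[1])),np.degrees(np.arctan2(xv[1],xv[0])))
yaw=np.arctan2(-yv[0],yv[1])*.5+np.arctan2(xv[1],xv[0])*.5
ex=np.array([np.cos(yaw),np.sin(yaw)]);ey=np.array([-ex[1],ex[0]])
cen=(C['fl']+C['nr'])/2; piv=cen-ex*.055; print("yaw",yaw,"piv",piv)
tab=np.array([.5056,-.0230]);print("tab in unit",(tab-piv)@ex,(tab-piv)@ey)
# jaw-lever grip: black end tip, top px & side px
gt=(210+432/5,150+378/5); gs=(215+347/4.2,160+72/4.2)
X,e=tri(dt,gt,ds,gs); print("tip",X,e,(X[:2]-piv)@ex,(X[:2]-piv)@ey)
X,e=tri(dt,(210+430/5,150+398/5),ds,(215+360/4.2,160+103/4.2)); print("gripmid",X,e,(X[:2]-piv)@ex,(X[:2]-piv)@ey)
E
```

```text
{'fl': array([0.68860835, 0.18217587]), 'fr': array([ 0.77827133, -0.05501932]), 'nr': array([ 0.57999635, -0.13040039])} 0.2535764409840372 0.21212089329663344
20.707266599030277 20.81602525656043
yaw 0.3623590795733018 piv [0.58287387 0.00639128]
tab in unit -0.0826746086308081 -9.057744917147697e-05
tip [0.60749261 0.01175646 0.16558476] [np.float64(0.0019337196623191665), np.float64(0.001933719662319326)] 0.024921929022319322 -0.0037101023599388568
gripmid [0.60114846 0.01239294 0.14977725] [np.float64(0.0019528019887125876), np.float64(0.001952801988712647)] 0.019215365971786306 -0.0008660677804666619
```

>>> carry_out(motion=[[[0,0,0.03],0.1],[[0.025,-0.037,0.03],0.2],[[0.055,-0.08,0.03],0.3],[[0.085,-0.125,0.03],0.4],[[0.113,-0.166,0.03],0.5],[[0.14,-0.206,0.03],0.6],[[0.168,-0.247,0.03],0.7],[[0.195,-0.287,0.03],0.759],[[0.223,-0.328,0.03],0.759],[[0.25,-0.368,0.03],0.759],[[0.278,-0.409,0.03],0.759],[[0.305,-0.449,0.03],0.759],[[0.333,-0.49,0.03],0.759],[[0.36,-0.53,0.03],0.759],[[0.388,-0.571,0.03],0.759],[[0.388,-0.571,0.03],0.759],[[0.388,-0.571,0.03],0.759]], grip=1, squeeze=20)

```text
time: 1.8
position: [0.6392, 0.0269, 0.2516]
tool_rot: [-1.789, -2.581, 0.002]
ft_force: [-0.7, 1.3, 0.1]
grip_width: 0.002
```

>>> carry_out(motion=[[[0,0,-0.035],0],[[0,0,-0.07],0],[[0,0,-0.095],0],[[0,0,-0.106],0],[[0,0,-0.106],0],[[0,0,-0.106],0]])

```text
time: 2.4
position: [0.6398, 0.0295, 0.1479]
tool_rot: [1.783, 2.585, 0.002]
ft_force: [0.8, -1.3, -0.4]
grip_width: 0.004
```

```bash
python3 - <<'E'
from bench import get_state, eyes
import cv2, numpy as np
print(get_state()["position"],get_state()["ft_force"])
d=eyes.get_image("wrist"); cv2.imwrite("pics/w1.png",cv2.convertScaleAbs(d["pixels"],alpha=1.3)); np.savez("pics/w1.npz",K=d["mtx"],T=d["extrinsics"]); print(d["extrinsics"])
E
```

```text
[0.63980502 0.02951189 0.14791812] [ 0.82991493 -1.27868553 -0.40950664]
[[-3.56377513e-01  8.94282967e-01  2.70652993e-01  5.65414608e-01]
 [ 9.34341850e-01  3.41288041e-01  1.02604971e-01  1.27570292e-03]
 [-6.12751636e-04  2.89448523e-01 -9.57193386e-01  3.10273446e-01]
 [ 0.00000000e+00  0.00000000e+00  0.00000000e+00  1.00000000e+00]]
```

View pics/w1.png

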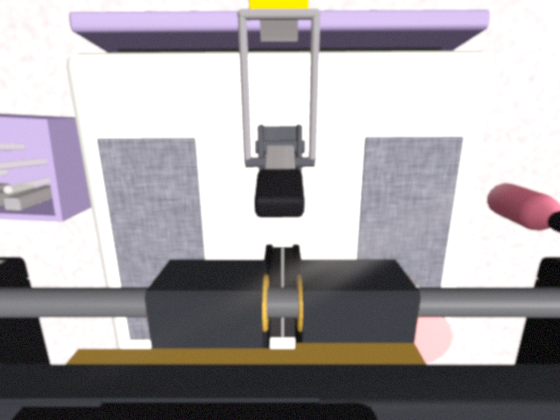

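The wrist view shows the fingers centred on the lever (283 against 280 px) and behind it. Next I push it forward.

>>> carry_out(motion=[[[-0.007,-0.0027,0],0],[[-0.014,-0.0053,0],0],[[-0.021,-0.008,0],0],[[-0.028,-0.0106,0],0],[[-0.033,-0.0125,0],0],[[-0.038,-0.0144,0],0],[[-0.043,-0.0163,0],0],[[-0.047,-0.0178,0],0],[[-0.051,-0.0193,0],0],[[-0.051,-0.0193,0],0]])

```text
time: 3.45
position: [0.5871, 0.0087, 0.1461]
tool_rot: [-1.785, -2.584, 0.002]
ft_force: [0.8, -0.7, 0.9]
grip_width: 0.007
```

>>> carry_out(motion=[[[-0.003,-0.0011,0],0],[[-0.006,-0.0023,0],0],[[-0.008,-0.003,0],0],[[-0.008,-0.003,0],0]])

```text
time: 3.85
position: [0.583, 0.0076, 0.1476]
tool_rot: [1.781, 2.582, 0.009]
ft_force: [7.7, 2.0, -0.5]
grip_width: 0.006
```

>>> carry_out(motion=[[[-0.002,-0.0008,0],0],[[-0.002,-0.0008,0],0],[[-0.002,-0.0008,0],0]])

```text
time: 4.15
position: [0.5825, 0.0075, 0.1481]
tool_rot: [1.779, 2.581, 0.012]
ft_force: [11.6, 4.3, -0.7]
grip_width: 0.005
```

```bash
python3 - <<'E'
from bench import get_state, eyes
import cv2, numpy as np
d=eyes.get_image("side"); np.savez("pics/side2.npz",K=d["mtx"],T=d["extrinsics"]); cv2.imwrite("pics/side2.png",d["pixels"])
c=cv2.resize(d["pixels"][120:240,270:390],None,fx=5,fy=5,interpolation=cv2.INTER_CUBIC);cv2.imwrite("pics/s2c.png",cv2.convertScaleAbs(c,alpha=1.5))
from h import *
d=eyes.get_image("top"); np.savez("pics/top2.npz",K=d["mtx"],T=d["extrinsics"]); cv2.imwrite("pics/top2.png",d["pixels"])
ys,b=yellow(*[load("side",2)[0],(310,165,80,40)]);print(ys,b)
yt,b=yellow(*[load("top",2)[0],(290,250,50,60)]);print(yt,b)
X,e=tri(load("top",2)[1],yt,load("side",2)[1],ys);print(X,e)
E
```

```text
(352.46753246753246, 192.58441558441558) 77.0Traceback (most recent call last):
  File "<stdin>", line 8, in <module>
  File "h.py", line 17, in yellow
    M=cv2.moments(z,True); return (M["m10"]/M["m00"],M["m01"]/M["m00"]),M["m00"]
                                   ~~~~~~~~^~~~~~~~~
ZeroDivisionError: float division by zero
```

View pics/s2c.png

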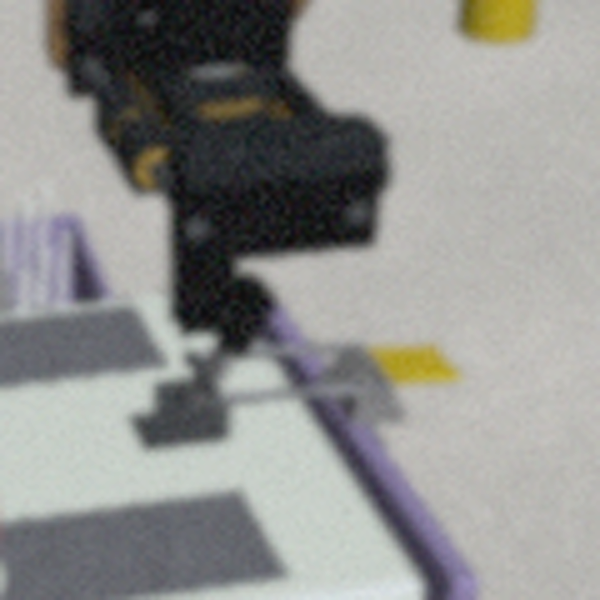

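The force rose with no motion, so the lever is at its forward stop. The tab is now beyond the keeper, at about side pixel (352,193). I'll retreat up and locate it with the wrist and side views.

>>> carry_out(motion=[[[0.01,0.0038,0],0],[[0.01,0.0038,0.03],0],[[0.01,0.0038,0.07],0],[[-0.02,-0.0076,0.1],0],[[-0.05,-0.019,0.1],0],[[-0.05,-0.019,0.1],0],[[-0.05,-0.019,0.1],0]])

```text
time: 4.95
position: [0.5275, -0.0138, 0.2462]
tool_rot: [-1.785, -2.584, 0.001]
ft_force: [-0.2, 0.2, -0.4]
grip_width: 0.002
```

```bash
python3 - <<'E'
from bench import get_state, eyes
from h import *
print(get_state()["position"],get_state()["ft_force"])
for n in("side","wrist"):
    d=eyes.get_image(n); np.savez(f"pics/{n}3.npz",K=d["mtx"],T=d["extrinsics"]); cv2.imwrite(f"pics/{n}3.png",d["pixels"])
s,ds=load("side",3);w,dw=load("wrist",3)
ys,b=yellow(s,(310,165,80,50));yw,c=yellow(w,(150,0,260,230));print(ys,b,yw,c)
X,e=tri(ds,ys,dw,yw);piv=np.array([.5829,.0064]);ex=np.array([.9351,.3544]);ey=np.array([-.3544,.9351])
print(X,e,(X[:2]-piv)@ex,(X[:2]-piv)@ey)
cv2.imwrite("pics/w3v.png",cv2.convertScaleAbs(w,alpha=1.3))
E
```

```text
[ 0.5274778  -0.01376204  0.24624859] [-0.19315411  0.20918696 -0.39624427]
(352.27272727272725, 192.5194805194805) 77.0 (280.12698412698415, 161.9021164021164) 1134.0
[ 0.49484991 -0.02743874  0.11629384] [np.float64(0.0005952766739435308), np.float64(0.000595276673943487)] -0.09432809073546929 -0.00043765741702828846
```

View pics/w3v.png

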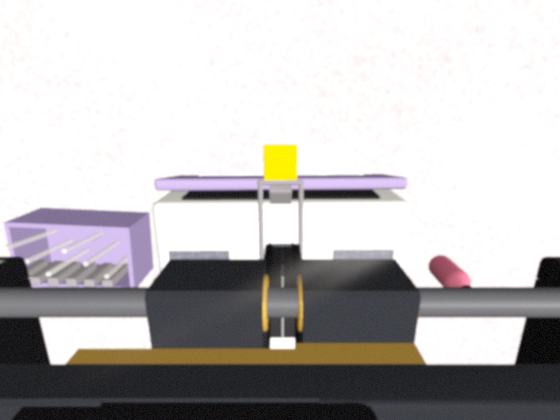

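The wrist view shows the tab at (280,162) and centred. It triangulates to (0.495, -0.027, 0.116). I move above it and then press gradually.

>>> carry_out(motion=[[[-0.02,-0.008,0],0],[[-0.036,-0.0154,-0.03],0],[[-0.036,-0.0154,-0.07],0],[[-0.036,-0.0154,-0.1],0],[[-0.036,-0.0154,-0.115],0],[[-0.036,-0.0154,-0.12],0],[[-0.036,-0.0154,-0.12],0]])

```text
time: 5.75
position: [0.4921, -0.0288, 0.1257]
tool_rot: [-1.783, -2.584, 0.003]
ft_force: [-0.4, 0.3, 0.4]
grip_width: 0.007
```

>>> carry_out(motion=[[[0,0,-0.003],0],[[0,0,-0.006],0],[[0,0,-0.009],0],[[0,0,-0.012],0],[[0,0,-0.012],0]])

```text
time: 6.25
position: [0.4927, -0.0289, 0.1149]
tool_rot: [1.784, 2.585, 0.001]
ft_force: [0.2, 1.0, 1.9]
grip_width: -0.0
```

>>> carry_out(motion=[[[0,0,-0.002],0],[[0,0,-0.004],0],[[0,0,-0.004],0]])

```text
time: 6.55
position: [0.4914, -0.0291, 0.1098]
tool_rot: [-1.784, -2.584, 0.002]
ft_force: [0.1, -0.8, -0.3]
grip_width: 0.004
```

>>> carry_out(motion=[[[0,0,-0.002],0],[[0,0,-0.003],0],[[0,0,-0.003],0]])

```text
time: 6.85
position: [0.492, -0.029, 0.1073]
tool_rot: [-1.785, -2.585, 0.001]
ft_force: [-0.1, -0.2, -0.4]
grip_width: 0.005
```

>>> carry_out(motion=[[[0,0,-0.002],0],[[0,0,-0.003],0],[[0,0,-0.003],0]])

```text
time: 7.15
position: [0.4921, -0.029, 0.1044]
tool_rot: [-1.785, -2.585, 0.0]
ft_force: [0.5, 0.2, -0.0]
grip_width: 0.006
```

>>> carry_out(motion=[[[0,0,-0.002],0],[[0,0,-0.003],0],[[0,0,-0.003],0]])

```text
time: 7.45
position: [0.4927, -0.029, 0.1021]
tool_rot: [1.785, 2.585, 0.001]
ft_force: [-0.1, 0.7, 3.6]
grip_width: 0.006
```

```bash
python3 - <<'E'
from bench import get_state, eyes
from h import *
for n in("side","wrist"):
    d=eyes.get_image(n); np.savez(f"pics/{n}4.npz",K=d["mtx"],T=d["extrinsics"]); cv2.imwrite(f"pics/{n}4.png",d["pixels"])
s,ds=load("side",4);w,_=load("wrist",4)
c=cv2.convertScaleAbs(cv2.resize(s[130:230,290:400],None,fx=5,fy=5,interpolation=cv2.INTER_CUBIC),alpha=1.5)
w=cv2.convertScaleAbs(w[:330,150:410],alpha=1.1)
o=np.zeros((500,810,3),np.uint8);o[:500,:550]=c;o[:330,550:810]=w;cv2.imwrite("pics/v4.png",o[:,:800])
E
```

```text
(no output)
```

View pics/v4.png

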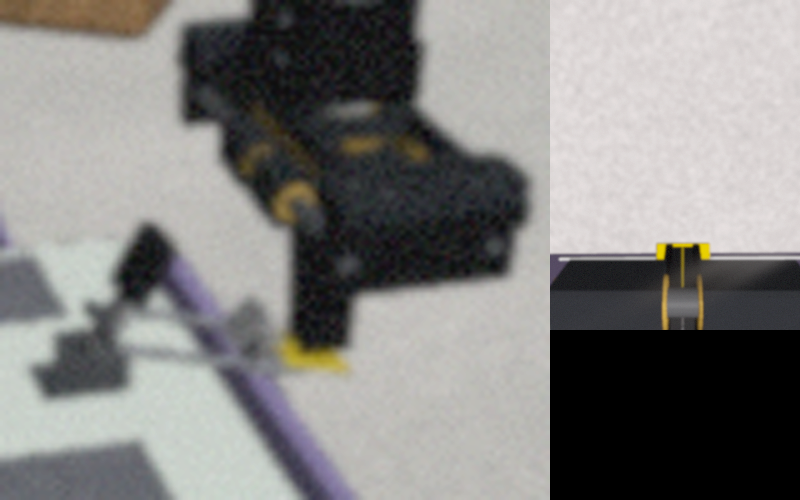

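The tab is under the fingertips and the bail slopes down in front of the keeper. I keep pressing to find the snap and the hard stop.

>>> carry_out(motion=[[[0,0,-0.001],0],[[0,0,-0.002],0],[[0,0,-0.002],0]])

```text
time: 7.85
position: [0.4929, -0.029, 0.1015]
tool_rot: [1.785, 2.585, 0.002]
ft_force: [-4.8, 0.8, 14.8]
grip_width: 0.003
```

>>> carry_out(motion=[[[0,0,-0.001],0],[[0,0,-0.002],0],[[0,0,-0.002],0]])

```text
time: 8.15
position: [0.4931, -0.029, 0.1011]
tool_rot: [1.785, 2.585, 0.003]
ft_force: [-9.6, 0.3, 24.5]
grip_width: 0.007
```

Hard stop at 0.1015, where the force rises steeply. That matches a bar on a nominal ledge: the tab top is expected at about 101–102 mm. I lift off, check where the tab rests, and go to the front of the lever.

>>> carry_out(motion=[[[0,0,0.01],0],[[0,0,0.04],0],[[0,0,0.085],0],[[0,0,0.12],0],[[0,0,0.12],0],[[0,0,0.12],0]])

```text
time: 8.75
position: [0.4924, -0.0289, 0.2177]
tool_rot: [1.785, 2.585, 0.001]
ft_force: [0.0, -1.2, -0.9]
grip_width: 0.006
```

```bash
python3 - <<'E'
from bench import get_state, eyes
from h import *
print(get_state()["position"],get_state()["ft_force"])
for n in("side","wrist"):
    d=eyes.get_image(n); np.savez(f"pics/{n}5.npz",K=d["mtx"],T=d["extrinsics"]); cv2.imwrite(f"pics/{n}5.png",d["pixels"])
s,ds=load("side",5);w,dw=load("wrist",5)
ys,b=yellow(s,(310,165,80,50));print(ys,b)
# tab point on the side ray in the unit's mid-plane
ey=np.array([-.3544,.9351,0]);o,r=ray(ds,*ys);P=np.array([.4948,-.0274,.1]);k=((P-o)@ey)/(r@ey);print(o+k*r)
c=cv2.convertScaleAbs(cv2.resize(s[150:240,290:400],None,fx=6,fy=6,interpolation=cv2.INTER_CUBIC),alpha=1.5);cv2.imwrite("pics/v5.png",c)
E
```

```text
[ 0.49236323 -0.02893176  0.21772843] [ 0.044651   -1.24592975 -0.92251427]
(351.2241379310345, 199.89655172413794) 58.0
[ 0.49512698 -0.02727608  0.09838343]
```

View pics/v5.png

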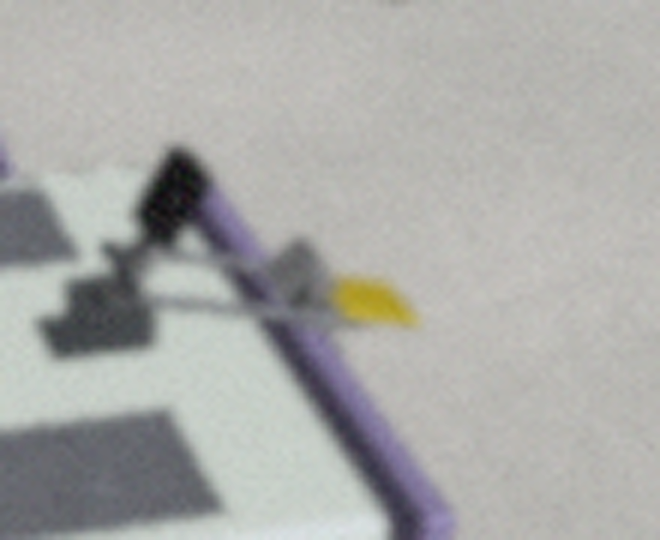

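The tab stays down at z of about 0.098 and the bar sits below the keeper's peak. Next I move in front of the lever.

>>> carry_out(motion=[[[0.02,0.0077,0],0],[[0.0446,0.0175,0],0],[[0.0446,0.0175,-0.03],0],[[0.0446,0.0175,-0.06],0],[[0.0446,0.0175,-0.066],0],[[0.0446,0.0175,-0.066],0]])

```text
time: 9.45
position: [0.5352, -0.0116, 0.1495]
tool_rot: [-1.783, -2.582, 0.005]
ft_force: [-0.5, 0.1, 1.3]
grip_width: 0.004
```

>>> carry_out(motion=[[[0.005,0.0019,0],0],[[0.009,0.0034,0.001],0],[[0.014,0.0053,0.001],0],[[0.019,0.0072,0.002],0],[[0.023,0.0087,0.002],0],[[0.023,0.0087,0.002],0]])

```text
time: 10.05
position: [0.5608, -0.0024, 0.1538]
tool_rot: [1.784, 2.585, 0.001]
ft_force: [0.6, -0.4, 1.5]
grip_width: 0.004
```

>>> carry_out(motion=[[[0.004,0.0015,0],0],[[0.008,0.003,0.001],0],[[0.011,0.0042,0.001],0],[[0.011,0.0042,0.001],0]])

```text
time: 10.45
position: [0.5714, 0.0016, 0.1546]
tool_rot: [1.784, 2.585, 0.001]
ft_force: [-1.1, -0.3, -0.1]
grip_width: 0.007
```

>>> carry_out(motion=[[[0.004,0.0015,0],0],[[0.008,0.003,0],0],[[0.011,0.0042,0],0],[[0.011,0.0042,0],0]])

```text
time: 10.85
position: [0.582, 0.0057, 0.1542]
tool_rot: [-1.785, -2.585, 0.001]
ft_force: [-2.8, -1.2, -0.1]
grip_width: 0.01
```

>>> carry_out(motion=[[[0.004,0.0015,-0.001],0],[[0.008,0.003,-0.003],0],[[0.011,0.0042,-0.005],0],[[0.011,0.0042,-0.005],0]])

```text
time: 11.25
position: [0.5942, 0.0103, 0.1499]
tool_rot: [1.783, 2.584, 0.003]
ft_force: [-1.5, -0.8, 3.3]
grip_width: 0.008
```

```bash
python3 - <<'E'
from bench import get_state, eyes
from h import *
print(get_state()["position"],get_state()["ft_force"])
d=eyes.get_image("side"); np.savez("pics/side6.npz",K=d["mtx"],T=d["extrinsics"]); cv2.imwrite("pics/side6.png",d["pixels"])
s,ds=load("side",6)
ys,b=yellow(s,(310,165,80,50));print(ys,b)
ey=np.array([-.3544,.9351,0]);o,r=ray(ds,*ys);P=np.array([.4948,-.0274,.1]);k=((P-o)@ey)/(r@ey);print(o+k*r)
c=cv2.convertScaleAbs(cv2.resize(s[130:240,270:390],None,fx=5,fy=5,interpolation=cv2.INTER_CUBIC),alpha=1.5);cv2.imwrite("pics/v6.png",c)
E
```

```text
[0.59418013 0.01031887 0.14992869] [-1.52780851 -0.79268961  3.25409338]
(346.1311475409836, 199.70491803278688) 61.0
[ 0.50595419 -0.02317259  0.10046219]
```

View pics/v6.png

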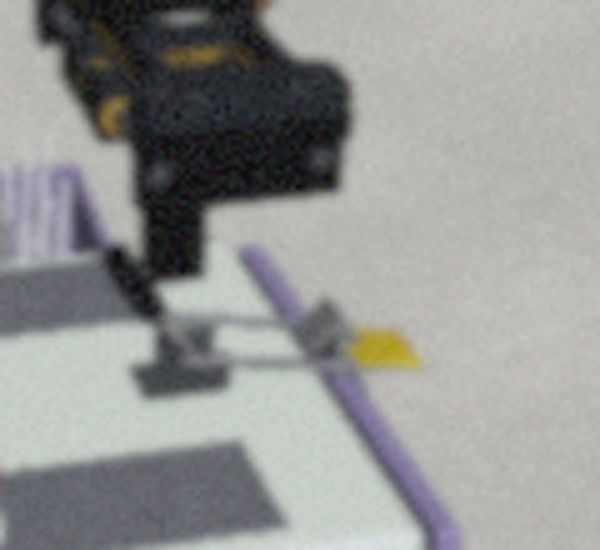

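The latch works: the tab has moved 12 mm inward with the bar held behind the keeper, and the lever is past upright. I continue along the arc.

>>> carry_out(motion=[[[0.004,0.0015,-0.001],0],[[0.008,0.003,-0.002],0],[[0.012,0.0045,-0.0035],0],[[0.0146,0.0055,-0.005],0],[[0.0146,0.0055,-0.006],0]])

```text
time: 11.8
position: [0.6074, 0.0153, 0.1428]
tool_rot: [-1.785, -2.585, 0.001]
ft_force: [-3.9, -0.6, 1.1]
grip_width: 0.004
```

>>> carry_out(motion=[[[0.003,0.0011,-0.002],0],[[0.0055,0.0021,-0.005],0],[[0.0085,0.0032,-0.009],0],[[0.0085,0.0032,-0.01],0]])

```text
time: 12.2
position: [0.6172, 0.019, 0.1334]
tool_rot: [1.784, 2.584, 0.002]
ft_force: [-0.2, -1.3, 2.4]
grip_width: 0.005
```

>>> carry_out(motion=[[[0.002,0.0008,-0.003],0],[[0.004,0.0015,-0.006],0],[[0.005,0.0019,-0.009],0],[[0.005,0.0019,-0.01],0]])

```text
time: 12.6
position: [0.6214, 0.0209, 0.1232]
tool_rot: [1.784, 2.585, 0.001]
ft_force: [0.5, -0.4, 0.0]
grip_width: 0.003
```

>>> carry_out(motion=[[[0.001,0.0004,-0.002],0],[[0.002,0.0008,-0.004],0],[[0.003,0.0011,-0.006],0],[[0.003,0.0011,-0.007],0],[[0.003,0.0011,-0.007],0]])

```text
time: 13.1
position: [0.6238, 0.0216, 0.1163]
tool_rot: [-1.785, -2.585, 0.0]
ft_force: [0.5, 0.3, -0.4]
grip_width: 0.004
```

Force is now zero, so the lever has probably gone over centre. I press the last millimetres gently until it stops.

>>> carry_out(motion=[[[0,0,-0.001],0],[[0,0,-0.003],0],[[0,0,-0.003],0]])

```text
time: 13.4
position: [0.6242, 0.0215, 0.1144]
tool_rot: [1.785, 2.585, 0.001]
ft_force: [-1.0, 0.5, 4.0]
grip_width: 0.001
```

>>> carry_out(motion=[[[0,0,-0.001],0],[[0,0,-0.002],0],[[0,0,-0.002],0]])

```text
time: 13.7
position: [0.6242, 0.0215, 0.1141]
tool_rot: [1.785, 2.585, 0.002]
ft_force: [-4.7, 0.3, 12.8]
grip_width: 0.006
```

Hard stop at z 0.114, exactly the closed grip's height. I retreat and check.

>>> carry_out(motion=[[[0,0,0.01],0],[[0,0,0.04],0],[[0,0,0.08],0],[[0,0.0,0.12],0],[[-0.03,0.04,0.13],0],[[-0.06,0.08,0.13],0],[[-0.09,0.12,0.13],0],[[-0.11,0.16,0.13],0],[[-0.13,0.2,0.13],0],[[-0.13,0.24,0.13],0],[[-0.13,0.24,0.13],0],[[-0.13,0.24,0.13],0]])

```text
time: 14.9
position: [0.4936, 0.2621, 0.2413]
tool_rot: [1.782, 2.587, -0.001]
ft_force: [0.2, -0.7, 0.2]
grip_width: 0.003
```

```bash
python3 - <<'E'
from bench import get_state, eyes
from h import *
print(get_state()["position"],get_state()["ft_force"],get_state()["time"])
for n in("side","top"):
    d=eyes.get_image(n); np.savez(f"pics/{n}7.npz",K=d["mtx"],T=d["extrinsics"]); cv2.imwrite(f"pics/{n}7.png",d["pixels"])
s,ds=load("side",7);t,dt=load("top",7)
ys,b=yellow(s,(310,165,80,50));print(ys,b)
ey=np.array([-.3544,.9351,0]);o,r=ray(ds,*ys);P=np.array([.4948,-.0274,.1]);k=((P-o)@ey)/(r@ey);X=o+k*r
print(X,(X-[.590,.009,0])@[.935,.354,0])
c=cv2.resize(s[150:250,280:375],(475,500),interpolation=cv2.INTER_CUBIC)
a=cv2.resize(t[190:290,260:325],(325,500),interpolation=cv2.INTER_CUBIC)
cv2.imwrite("pics/v7.png",cv2.convertScaleAbs(np.hstack([c,a]),alpha=1.5))
E
```

```text
[0.4936417  0.26214248 0.24133198] [ 0.17327395 -0.70687086  0.24994715] 14.9
(348.2295081967213, 186.87704918032787) 122.0
[ 0.50367728 -0.02403554  0.13076661] -0.09240632233648695
```

View pics/v7.png

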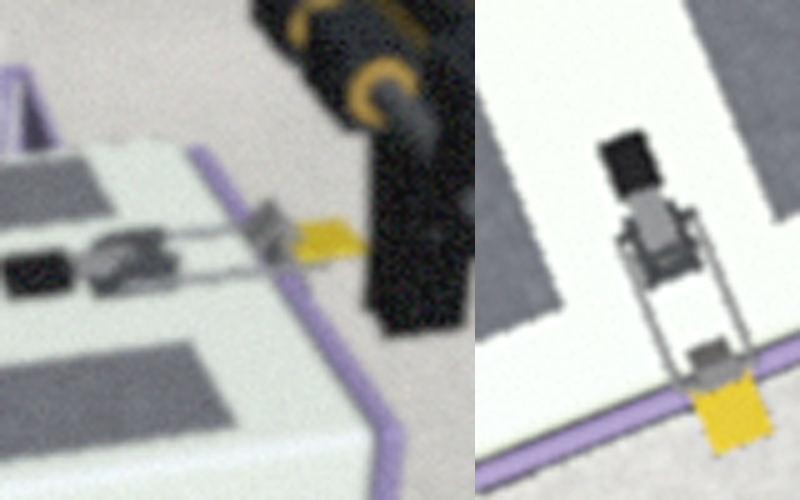

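The final view shows the lever flat along the deck, the lid flush with no dark gap, and the bar on the keeper's outer side below its peak. The yellow mask caught part of the gripper, so I redo that measurement, check the bystanders, and hand in if it fits.

```bash
python3 - <<'E'
from bench import get_state, eyes, ticket
from h import *
s,ds=load("side",7);t,dt=load("top",7);t0,_=load("top",0)
ys,b=yellow(s,(335,192,20,14));yt,c=yellow(t,(290,250,50,50))
X,e=tri(ds,ys,dt,yt);x=(X-[.590,.009,0])@[.935,.354,0];print(X,e,x)
for n,(u,v,w,h) in dict(jar=(230,190,35,35),polish=(195,240,25,25),caddy=(345,170,80,60)).items():
    print(n,"mean abs diff",np.abs(t[v:v+h,u:u+w].astype(int)-t0[v:v+h,u:u+w]).mean().round(2))
if abs(x+.0815)<.006 and .098<X[2]<.116: print("closing"); ticket.close_job()
E
```

```text
[ 0.50944383 -0.0211984   0.10573485] [np.float64(0.0009369889260354388), np.float64(0.0009369889260355787)] -0.08601024773189851
jar mean abs diff 12.77
polish mean abs diff 45.97
caddy mean abs diff 12.94
closing
the job is handed in; nothing more can be done
```

I closed the latch and handed the job in at about 15 s. I tipped the lever forward to its stop and pressed the tab down to a hard stop on the ledge. Then I swung the lever over and pressed it flat, and backed the arm clear. The highest force I read was about 26 N, on the tab at the ledge.

**Last checks on the latch:**
- **Lever:** it lies flat along the deck with nothing touching it. The final press stopped hard at z = 0.114 m, which is the expected height of the closed grip.
- **Lid:** it looks flush with the box, with no dark gap in the top view.
- **Hook bar:** it sits on the outer side of the keeper, below its peak. The tab came out at x = −86 mm, z = 106 mm; I expected about −81.5 mm with the latch closed. I did not measure the bar's height above the lid directly.

**Checks that disagreed or told little:**
- **Pivot position:** the deck corners put the pivot about 8 mm from where the tab and the lever stop implied. I used the tab-based value. The pass limit on my last tab check was a loose 6 mm.
- **Tab reading:** the first final reading was wrong because the colour mask picked up part of the gripper, so I redid it.
- **Snap:** I never felt a clear snap when pressing the tab. I judged that the bar had hooked from the hard stop and from the lid being pulled in.
- **Jar, bottle and caddy:** my before-and-after picture comparison showed differences of 13, 46 and 13 grey levels, so it does not prove they stayed put. The arm may have hidden the bottle in the last picture. The tool stayed well above them, and I felt no unexpected contact.

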